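Push the pastry carton down the packing lane

ROBOT

A 7-joint arm with a two-finger parallel gripper is mounted at the origin on the work surface. World frame = base frame: x ahead of the robot, y to its left, z up, the work surface at z = 0. Lengths are in m, angles in degrees, forces in N, time in s.
With the tool pointing down it reaches from about 0.425 to 0.975 m from the base axis. Payload 16.7 kg.
Tool frame: the origin (TCP) lies at the very end of the fingers, on their centre line; the grasp point (between the pads) lies 19 mm behind it; z points along the fingers, y is the direction in which the jaws open and shut (so a half turn about z gives the same grasp; the last joint's range is limited). The gripper opens to 85 mm and grips with 20 to 120 N. Pads are 22 mm wide; open, the fingers measure 114 mm over their backs; the gripper's body (76 mm by 85 mm) begins 54 mm behind the grasp point. The pads swing forward as they close: fully open they stand 13 mm farther back than shut.
Start: joints at [-72.279, 24.414, 4.234, 92.017, -1.954, 63.644, -3.845], TCP at [0.299, 0.605, 0.231] pointing down, gripper open.
Joint ranges: [-163.25, 163.25], [-28.42, 122.38], [-70.27, 78.77], [12.13, 141.07], [-58.53, 238.53], [9.26, 117.41], [-156.51, 156.51]. Speed limits (degrees/s): [108.29, 108.29, 136.94, 136.94, 172.46, 172.46, 172.46].

INTERFACE

Orientations are given as [roll, pitch, yaw] about the fixed x, y, z axes, in that order (R = Rz(yaw) Ry(pitch) Rx(roll)).
In Python, from bench import env gives the robot as it stands.
- The arm moves only by the tool move_arm, never from a script. Its argument "series" is a list of rows, each an object with "dr": the turn, a rotation vector about the tool's x, y, z as a fraction of full scale, a list of three; "slide": the shift along the tool's x, y, z as a fraction of full scale, a list of three; "grip": the gripper command: -1 is fully open, 1 is shut, values between are in proportion. In form: [{"dr": [wx, wy, wz], "slide": [tx, ty, tz], "grip": grip}, ...]. A call has 1 to 12 rows; each row shifts and turns the pose as measured when the row begins, along the tool's axes as they then stand; what a row does not reach is not made up. Full scale, the value 1, is 0.2 m for a shift and 0.1 rad for a turn. A row lasts 1/10 s, in which the tool goes at most 50 mm and 8.59 degrees, less where a joint would pass 70% of its speed; a pose out of reach is approached as far as the arm can. A call with a number of a shift or a turn outside -1 to 1 is refused whole. A call with a gripper value outside its range is refused whole. The fingers move at their own pace and stop on an object; "newtons" is the grip in N (left out, the last holds). Time passes only in rows, so rows that do not move let the fingers close. It gives the time, the measured TCP pose, the force and the opening at its end, in the units of the state.
- env.sense(): the state, without advancing time (a new reading comes with each control period).
- env.grab_frame(name): name is "scene" or "top" or "wrist"; returns a dict with "color" (420x560x3 uint8, blue, green, red), "fx", "fy", "cx", "cy" (pixels), "k1" (the pictures are not rectified: a ray, as slopes to the right and down, at radius r is drawn at 1 + k1 r^2 times it, then the intrinsics apply), "rvec" (rotation vector, rad) and "tvec" (3), from world to camera coordinates, as OpenCV has them. Camera axes: x right, y down, z forward; pixel columns grow to the right and rows downward; lengths in m; the calibration is good to about 2 mm. A picture is of the moment at which its call begins. There is no depth.
- env.sign_off(): hands the job in, once; it reports no verdict.
The state is a dict: "time": time; "joint_pos": joint angles; "joint_vel": joint speeds; "joint_efforts": joint torques, N m; "tool_pos": TCP position; "orientation": TCP orientation; "wrist_force": force on the tool from outside, world axes, zero at the start; "torque": the same for the moment, N m; "width": finger opening in m.
Only numpy, scipy, OpenCV 4.12 (cv2) and the standard library are available. Lean on these libraries where they do the work, as an engineer would, in place of code of your own. Each camera call takes 0.05 s, during which the arm holds its last target. There are 200 camera calls.

TASK

Push the pastry carton, flat on the table, down the lane between the two blue rails until it is fully home against the rubber stop, then press the green ready button on the end block all the way down and let it go. The rails have just been oiled, so neither the carton nor the robot may touch either of them. Only push: do not lift or tip the carton, and leave the other things on the table alone.

Things in the scene. Friction and masses are not known exactly. Their poses are not given: they have to be found in the camera images.
- carton: closed cardboard pastry carton with a red band over its lid, 100 long (its x) x 96 wide (its y) x 75 high mm, 0.25 to 0.5 kg, loose on the smooth steel table. Origin: centre of its underside; z up. It starts before the lane's open end, somewhat to one side and turned, its +x roughly along the lane. Too wide to grasp: square it up by pushing its sides, then push its -x face.
- lane: packing lane fixed on the table: a grey floor strip flush with the table between two blue rails whose inner faces are at y = +60 and -60 mm (12 mm of room each side of a centred, squared carton). Origin on the table surface midway between the rails; +x runs along the lane to the stop, y to its left, z up. The strip runs on before the open end, without rails, to x = -240 mm.
- lane_mouth (a point): middle of the lane's open end on the table, a thin white line across it, at lane (-100, 0) mm
- lane_stop (a point): centre of the face of the black rubber stop that closes the lane, at lane (150, 0) mm, 30 mm above the table, on a white end block 76 mm along the lane, 150 wide, 60 high. The carton's origin is at lane x = +100 mm when home.
- rail_a: left guide rail (lane y from +60 to +72), blue, from lane x = -100 to +154, 20 high, 12 wide, so a finger more than 20 above the table passes over it. Origin on the table at lane (0, +66); axes as the lane's. Freshly oiled: not to be touched. (lengths in mm)
- rail_b: right guide rail, mirror image of the left one: lane y from -72 to -60, origin at lane (0, -66). Not to be touched. (lengths in mm)
- button (a joint): the green ready button's travel in m: 0 released, 0.006 fully down (a spring, about 5 N at the bottom; it comes up by itself); a press counts from 0.0045
- button_top (a point): centre of the top of the green button (32 across) that stands in a black housing on the white end block, at lane (192, 0), 82 above the table, 10 above its housing (48 across); pressed straight down (lengths in mm)
- cup: white cup, 80 across, 95 high (mm), loose; origin at its underside. Leave it alone.
- jar: small white jar with red cap, 60 across, 90 high (mm), loose; origin at its underside. Leave it alone.
- cutter: round copper pastry cutter (open ring), 60 across, 25 high (mm), loose; origin at its underside. Leave it alone.
- spatula: spatula with a wooden handle, lying flat, 280 long (mm), loose; origin at its underside. Leave it alone.
- tub: white round tub, 100 across, 80 high (mm), loose; origin at its underside. Leave it alone.
- squeeze: red squeeze bottle, 52 across, 150 high (mm), loose; origin at its underside. Leave it alone.
- bowl: steel mixing bowl, 140 across, 60 high (mm), loose; origin at its underside. Leave it alone.
There are look-alikes about, which are no part of the job. Of the things that look like the carton, take the one that is farthest from the robot's base at the start.

How it is judged:
By the outcome, as a careful person would: the job done as asked, in the order asked, and still so for the second after the job is handed in, with the robot touching nothing.
It also fails if it takes over 67 s, if anything falls off the work surface, if the arm or the gripper's body presses on something with over 40 N, if the wrist force passes 120 N, or if a joint passes its speed limit or range.

## Working session

There is one attempt and no reset: what is moved stays moved. The work goes in short steps, Python scripts to look and compute and a tool call to move; the robot and the scene stay as the last step left them, time stands still between calls to the robot, and variables do not carry over. Pictures are saved under pics/ and viewed, about 8 in all and at most 12, crops included, and the job is handed in when it is done.

Besides the shell and the picture viewer there is one more tool, called after "Request:" by a JSON object that holds its "api" and its "payload", one argument or row to a line. move_arm: Moves the arm, as the interface text tells. Its arguments: {"type":"object","properties":{"series":{"type":"array","items":{"type":"object","properties":{"dr":{"type":"array","items":{"type":"number","minimum":-1,"maximum":1}},"slide":{"type":"array","items":{"type":"number","minimum":-1,"maximum":1}},"grip":{"type":"number"}}}},"newtons":{"type":"number"}},"required":["series"]}

```bash
ls; mkdir -p pics; python3 - <<'E'
from bench import env
import cv2,numpy as np
s=env.sense();print({k:np.round(v,3).tolist() for k,v in s.items()})
for n in("scene","top"):
    f=env.grab_frame(n);cv2.imwrite(f"pics/{n}0.png",f["color"]);np.save(f"{n}0.npy",f,allow_pickle=True)
    print(n,{k:np.round(v,4).tolist() for k,v in f.items() if k!="color"})
E
```

```text
pics
{'time': 0.0, 'joint_pos': [-72.279, 24.45, 4.23, 92.053, -1.953, 63.644, -3.844], 'joint_vel': [0.017, 0.029, -0.063, 0.058, 0.045, 0.133, 0.065], 'joint_efforts': [0.001, -94.985, 3.761, -46.35, 0.019, 0.01, -0.0], 'tool_pos': [0.299, 0.605, 0.231], 'orientation': [-179.926, 0.006, 153.714], 'wrist_force': [0.074, -0.618, -0.037], 'torque': [-0.026, -0.013, 0.002], 'width': 0.085}
scene {'fx': 471.0866, 'fy': 471.0866, 'cx': 271.0414, 'cy': 205.452, 'k1': -0.0295, 'rvec': [0.9581, 2.2909, -1.2631], 'tvec': [0.3622, -0.1095, 1.5036]}
top {'fx': 461.2549, 'fy': 461.2549, 'cx': 278.5887, 'cy': 205.7574, 'k1': -0.0623, 'rvec': [2.1709, -2.1993, 0.092], 'tvec': [-0.0013, 0.4892, 1.3287]}
```

View pics/scene0.png

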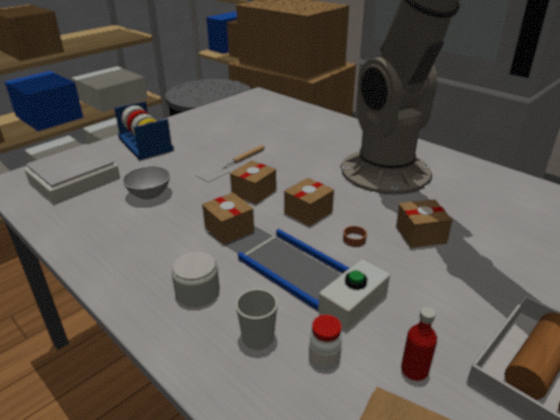

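View pics/top0.png

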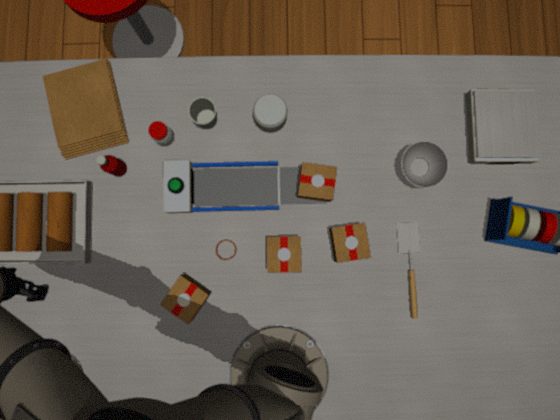

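Candidates in the top view are the cartons at (317,182), (350,242), (284,254) and (185,298). The base is at about (280,368), so the farthest is (317,182), just before the lane mouth. The lane runs left in the picture (world +y), with the button at (176,185).

```bash
cat > h.py <<'E'
import cv2,numpy as np
def rays(f,px):
    K=np.array([[f["fx"],0,f["cx"]],[0,f["fy"],f["cy"]],[0,0,1.]])
    u=cv2.undistortPoints(np.float64(px).reshape(-1,1,2),K,np.array([f["k1"],0,0,0.])).reshape(-1,2)
    R=cv2.Rodrigues(np.float64(f["rvec"]))[0];t=np.float64(f["tvec"]).ravel()
    return -R.T@t,np.c_[u,np.ones(len(u))]@R
def toplane(f,px,z):
    o,d=rays(f,px);return o+d*((z-o[2])/d[:,2])[:,None]
def project(f,P):
    R=cv2.Rodrigues(np.float64(f["rvec"]))[0];c=np.atleast_2d(P)@R.T+np.float64(f["tvec"]).ravel()
    s=c[:,:2]/c[:,2:];s=s*(1+f["k1"]*(s**2).sum(1,keepdims=True))
    return s*f["fx"]+[f["cx"],f["cy"]]
def comps(m,amin=30):
    n,l,st,c=cv2.connectedComponentsWithStats(m.astype(np.uint8))
    return [(l==i,st[i],c[i]) for i in range(1,n) if st[i,4]>=amin]
def load(n): return np.load(n,allow_pickle=True).item()
E
python3 - <<'E'
from h import *
f=load("top0.npy");im=f["color"];hsv=cv2.cvtColor(im,cv2.COLOR_BGR2HSV)
H,S,V=cv2.split(hsv)
for m,st,c in comps((H>105)&(H<130)&(S>120),60): 
    p=np.argwhere(m)[:,::-1].astype(np.float32)
    if 150<c[0]<290:
        r=cv2.minAreaRect(p); w=toplane(f,cv2.boxPoints(r),.02); print("blue",st,np.round(w[:,:2],4).tolist())
g=[x for x in comps((H>45)&(H<85)&(S>100),20)]
for m,st,c in g: print("green",st,c,toplane(f,[c],.082))
roi=np.zeros_like(H);roi[150:215,285:350]=1
for m,st,c in comps(((H<25)|(H>170))&(S>70)&(roi>0),100):
    r=cv2.minAreaRect(np.argwhere(m)[:,::-1].astype(np.float32)); w=toplane(f,cv2.boxPoints(r),.075); print("carton",st,r,np.round(w[:,:2],4).tolist(),w.mean(0))
a=cv2.resize(im[140:230,150:350],None,fx=4,fy=4,interpolation=2);cv2.imwrite("pics/crop1.png",cv2.convertScaleAbs(a,alpha=1.5))
E
```

```text
blue [192 162  86   5 289] [[0.6184, 0.2459], [0.6216, -0.0047], [0.6112, -0.0048], [0.608, 0.2456]]
blue [192 206  87   5 268] [[0.4877, 0.2455], [0.4897, -0.0059], [0.4799, -0.0059], [0.4779, 0.2453]]
green [169 179  13  13 127] [174.68503937 184.58267717] [[0.5474702  0.28290103 0.082     ]]
carton [ 297  162   40   39 1136] ((316.78167724609375, 181.63755798339844), (36.741512298583984, 35.552040100097656), 7.594643592834473) [[0.5093, -0.0571], [0.6091, -0.072], [0.5941, -0.1747], [0.4944, -0.1591]] [ 0.55172696 -0.11571256  0.075     ]
```

View pics/crop1.png

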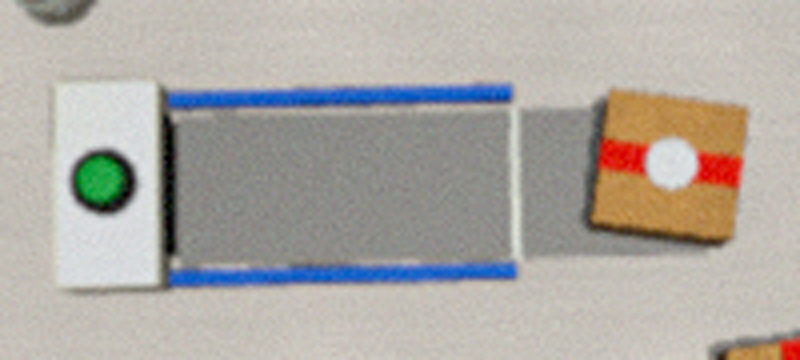

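The crop confirms the choice: the carton with the red band sits at the lane mouth, on the grey strip, turned about 9° clockwise relative to the lane. I'll turn the tool so its x runs along the lane, part-close the jaws for a two-finger push on the rear face, and come round behind the carton.

Request:
{"api": "move_arm", "payload": {
  "series": [
    {"dr": [0, 0, 1], "slide": [0, 0, 0], "grip": -0.4},
    {"dr": [0, 0, 1], "slide": [0, 0, 0], "grip": -0.4},
    {"dr": [0, 0, 1], "slide": [0, 0, 0], "grip": -0.4},
    {"dr": [0, 0, 1], "slide": [0, 0, 0], "grip": -0.4},
    {"dr": [0, 0, 1], "slide": [0, 0, 0], "grip": -0.4},
    {"dr": [0, 0, 1], "slide": [0, 0, 0], "grip": -0.4},
    {"dr": [0, 0, 1], "slide": [0, 0, 0], "grip": -0.4},
    {"dr": [0, 0, 1], "slide": [0, 0, 0], "grip": -0.4},
    {"dr": [0, 0, 1], "slide": [0, 0, 0], "grip": -0.4},
    {"dr": [0, 0, 1], "slide": [0, 0, 0], "grip": -0.4},
    {"dr": [0, 0, 1], "slide": [0, 0, 0], "grip": -0.4},
    {"dr": [0, 0, 0], "slide": [0, 0, 0], "grip": -0.4}
  ]
}}

```text
time: 1.3
tool_pos: [0.2976, 0.6023, 0.2256]
orientation: [-179.8, 0.6, 88.1]
wrist_force: [0.8, 0.4, -0.2]
width: 0.06
```

```bash
python3 - <<'E'
from h import *
f=load("top0.npy");im=f["color"];H,S,V=cv2.split(cv2.cvtColor(im,cv2.COLOR_BGR2HSV))
# rail lines by weighted column centroids, ends by white block edge
L=[]
for lo,hi in((155,175),(198,216)):
    P=[]
    for u in range(200,275):
        c=im[lo:hi,u].astype(float);w=np.clip(c[:,0]-c[:,2]-20,0,None)
        if w.sum()>0:P.append((u,lo+(w*np.arange(hi-lo)).sum()/w.sum()))
    w=toplane(f,P,.02);k=np.polyfit(w[:,1],w[:,0],1);L.append(k);print(k)
k=np.mean(L,0);print("lane x(y)",k,"deg",np.degrees(np.arctan(k[0])))
# white circle label & red band on carton top
b=im[150:215,285:350];h,s,v=cv2.split(cv2.cvtColor(b,cv2.COLOR_BGR2HSV))
for m,st,c in comps((b.min(2)>110)&(s<60),20):print("label",st,c+[285,150],toplane(f,[c+[285,150]],.075))
m=((h<8)|(h>172))&(s>150);p=np.argwhere(m)[:,::-1]+[285,150]
w=toplane(f,p,.075)[:,:2];c=w.mean(0);_,_,vt=np.linalg.svd(w-c);print("band",len(p),c,vt[0],np.degrees(np.arctan2(vt[0][0],vt[0][1])))
E
```

```text
[-0.01031784  0.61616548]
[-0.01053991  0.48489195]
lane x(y) [-0.01042887  0.55052871] deg -0.597508836792208
label [   0    0   65   65 2237] [323.41931158 180.74161824] [[ 0.55386962 -0.13442201  0.075     ]]
label [ 27  25  12  12 122] [317.42622951 180.5       ] [[ 0.55475425 -0.11753741  0.075     ]]
band 158 [ 0.5553369  -0.11425263] [0.14225447 0.98983012] 8.178324028734473
```

Request:
{"api": "move_arm", "payload": {
  "series": [
    {"dr": [0, 0, -0.44], "slide": [0, 0, 0], "grip": -0.4},
    {"dr": [0, 0, 0], "slide": [-0.23, 0.07, 0], "grip": -0.4},
    {"dr": [0, 0, 0], "slide": [-0.23, 0.07, 0], "grip": -0.4},
    {"dr": [0, 0, 0], "slide": [-0.23, 0.07, 0], "grip": -0.4},
    {"dr": [0, 0, 0], "slide": [-0.23, 0.07, 0], "grip": -0.4},
    {"dr": [0, 0, 0], "slide": [-0.23, 0.07, 0], "grip": -0.4},
    {"dr": [0, 0, 0], "slide": [-0.23, 0.07, 0], "grip": -0.4},
    {"dr": [0, 0, 0], "slide": [-0.23, 0.07, 0], "grip": -0.4},
    {"dr": [0, 0, 0], "slide": [-0.23, 0.07, 0], "grip": -0.4},
    {"dr": [0, 0, 0], "slide": [-0.23, 0.07, 0], "grip": -0.4},
    {"dr": [0, 0, 0], "slide": [-0.23, 0.07, 0], "grip": -0.4}
  ]
}}

```text
time: 2.4
tool_pos: [0.454, 0.1364, 0.2274]
orientation: [-179.8, 0.6, 93.7]
wrist_force: [0.3, 0.6, 0.0]
width: 0.0599
```

Request:
{"api": "move_arm", "payload": {
  "series": [
    {"dr": [0, 0, 0], "slide": [-0.21, 0.042, 0], "grip": -0.4},
    {"dr": [0, 0, 0], "slide": [-0.21, 0.042, 0], "grip": -0.4},
    {"dr": [0, 0, 0], "slide": [-0.21, 0.042, 0], "grip": -0.4},
    {"dr": [0, 0, 0], "slide": [-0.21, 0.042, 0], "grip": -0.4},
    {"dr": [0, 0, 0], "slide": [-0.21, 0.042, 0], "grip": -0.4},
    {"dr": [0, 0, 0], "slide": [-0.21, 0.042, 0], "grip": -0.4},
    {"dr": [0, 0, 0], "slide": [-0.21, 0.042, 0], "grip": -0.4},
    {"dr": [0, 0, 0], "slide": [-0.21, 0.042, 0], "grip": -0.4},
    {"dr": [0, 0, 0], "slide": [-0.21, 0.042, 0], "grip": -0.4},
    {"dr": [0, 0, 0], "slide": [0, 0, 0], "grip": -0.4},
    {"dr": [0, 0, 0], "slide": [0, 0, 0], "grip": -0.4}
  ]
}}

```text
time: 3.5
tool_pos: [0.5603, -0.2579, 0.2309]
orientation: [-179.8, 0.6, 95.6]
wrist_force: [-0.4, -0.0, 0.1]
width: 0.0594
```

Request:
{"api": "move_arm", "payload": {
  "series": [
    {"dr": [0, 0, 0.4], "slide": [0, 0, 0], "grip": -0.4},
    {"dr": [0, 0, 0.4], "slide": [0, 0, 0], "grip": -0.4},
    {"dr": [0, 0, 0], "slide": [0, -0.018, 0], "grip": -0.4},
    {"dr": [0, 0, 0], "slide": [0, -0.018, 0], "grip": -0.4},
    {"dr": [0, 0, 0], "slide": [0, 0, 0.15], "grip": -0.4},
    {"dr": [0, 0, 0], "slide": [0, 0, 0.15], "grip": -0.4},
    {"dr": [0, 0, 0], "slide": [0, 0, 0.15], "grip": -0.4},
    {"dr": [0, 0, 0], "slide": [0, 0, 0.15], "grip": -0.4},
    {"dr": [0, 0, 0], "slide": [0, 0, 0.15], "grip": -0.4},
    {"dr": [0, 0, 0], "slide": [0, 0, 0], "grip": -0.4}
  ]
}}

```text
time: 4.5
tool_pos: [0.5519, -0.2524, 0.0776]
orientation: [180.0, 0.4, 92.5]
wrist_force: [-0.2, 0.5, 0.7]
width: 0.0599
```

Request:
{"api": "move_arm", "payload": {
  "series": [
    {"dr": [0, 0, 0.16], "slide": [0, 0, 0.07], "grip": -0.4},
    {"dr": [0, 0, 0.16], "slide": [0, 0, 0.07], "grip": -0.4},
    {"dr": [0, 0, 0], "slide": [0, 0, 0.07], "grip": -0.4},
    {"dr": [0, 0, 0], "slide": [0, 0, 0], "grip": -0.4},
    {"dr": [0, 0, 0], "slide": [0, 0, 0], "grip": -0.4}
  ]
}}

```text
time: 5.0
tool_pos: [0.5536, -0.2526, 0.0362]
orientation: [179.7, 0.5, 90.7]
wrist_force: [0.5, 0.3, -0.1]
width: 0.0599
```

```bash
cat >> h.py <<'E'
K=np.array([-0.01043,0.5505]); OY=0.0925
def tolane(w):
    th=np.arctan(-K[0]);o=np.array([K[0]*OY+K[1],OY]);ux=np.array([-np.sin(th),np.cos(th)]);uy=np.array([-ux[1],ux[0]])
    d=np.atleast_2d(w)[:,:2]-o;return np.c_[d@ux,d@uy]*1000
def carton(f,c0,r=33):
    im=f["color"];x,y=int(c0[0])-r,int(c0[1])-r;b=im[y:y+2*r,x:x+2*r];h,s,v=cv2.split(cv2.cvtColor(b,cv2.COLOR_BGR2HSV))
    L=[(c+[x,y],st[4]) for m,st,c in comps((b.min(2)>100)&(s<70),40) if st[4]<200]
    m=((h<8)|(h>172))&(s>150);p=np.argwhere(m)[:,::-1]+[x,y];w=tolane(toplane(f,p,.075))
    c=w.mean(0);vt=np.linalg.svd(w-c)[2][0];vt=vt*np.sign(vt[0])
    return [(q,tolane(toplane(f,[q],.075))[0].round(1),a) for q,a in L],len(p),c.round(1),np.degrees(np.arctan2(vt[1],vt[0])).round(2)
E
python3 - <<'E'
from h import *
from bench import env
f=load("top0.npy");print(carton(f,(317,181)))
f=env.grab_frame("top");cv2.imwrite("pics/top1.png",f["color"]);print(carton(f,(317,181)))
cv2.imwrite("pics/c2.png",cv2.resize(f["color"][140:260,270:420],None,fx=4,fy=4))
E
```

```text
([(array([317.39393939, 180.34848485]), array([-210. ,   -3.5]), np.int32(132))], 158, array([-206.8,   -3.6]), np.float64(-8.78))
([(array([315.53333333, 177.86666667]), array([-205. ,  -10.6]), np.int32(60))], 161, array([-206.6,   -3.5]), np.float64(-8.89))
```

View pics/c2.png

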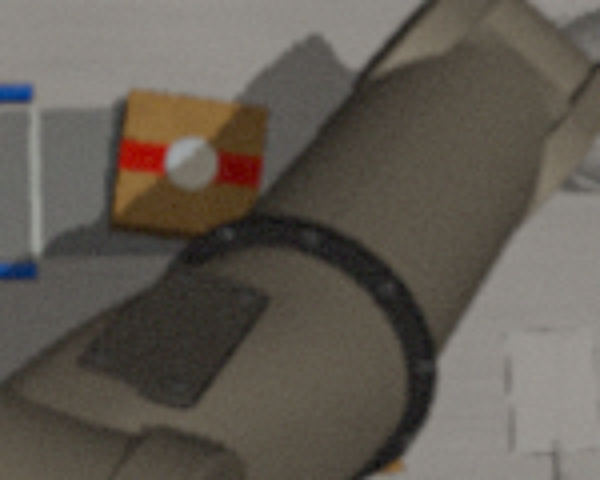

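The carton is unmoved and the arm shadows half of it. The label is at about crop pixel (190,163), lane (-209, -3.5) mm, yaw -8.8°. Now I'll push gently with both fingers to square it.

Request:
{"api": "move_arm", "payload": {
  "series": [
    {"dr": [0, 0, 0], "slide": [0.15, 0, 0], "grip": -0.4},
    {"dr": [0, 0, 0], "slide": [0.12, 0, 0], "grip": -0.4},
    {"dr": [0, 0, 0], "slide": [0.04, 0, 0], "grip": -0.4},
    {"dr": [0, 0, 0], "slide": [0.04, 0, 0], "grip": -0.4},
    {"dr": [0, 0, 0], "slide": [0.04, 0, 0], "grip": -0.4},
    {"dr": [0, 0, 0], "slide": [0.04, 0, 0], "grip": -0.4},
    {"dr": [0, 0, 0], "slide": [0.04, 0, 0], "grip": -0.4},
    {"dr": [0, 0, 0], "slide": [0, 0, 0], "grip": -0.4}
  ]
}}

```text
time: 5.85
tool_pos: [0.5546, -0.1588, 0.0387]
orientation: [179.4, 0.6, 90.5]
wrist_force: [0.2, 0.3, -0.1]
width: 0.0598
```

```bash
cat > look.py <<'E'
from h import *
from bench import env
import sys
s=env.sense();print("tool lane",tolane(s["tool_pos"])[0].round(1),np.round(s["tool_pos"][2],4),np.round(s["orientation"],2),np.round(s["wrist_force"],1))
f=env.grab_frame("top");n=sys.argv[1];cv2.imwrite(f"pics/{n}.png",f["color"]);np.save(n+".npy",f,allow_pickle=True)
print(carton(f,(float(sys.argv[2]),181)))
E
python3 look.py t2 315
```

```text
tool lane [-251.3   -2.4] 0.0387 [179.39   0.64  90.47] [ 0.2  0.3 -0.1]
([], 75, array([-154.3,   -0.6]), np.float64(9.73))
```

```bash
python3 - <<'E'
from h import *
from bench import env
a=cv2.resize(load("t2.npy")["color"][140:260,240:390],None,fx=4,fy=4)
w=env.grab_frame("wrist");np.save("w2.npy",w,allow_pickle=True);print({k:np.round(v,3).tolist() for k,v in w.items() if k!="color"})
cv2.imwrite("pics/c3.png",np.hstack([cv2.resize(a,(400,320)),cv2.resize(w["color"],(400,300))[:,:] if 0 else cv2.copyMakeBorder(cv2.resize(w["color"],(400,300)),0,20,0,0,0)]))
E
```

```text
{'fx': 296.031, 'fy': 296.031, 'cx': 283.592, 'cy': 208.504, 'k1': 0.016, 'rvec': [-2.859, -0.007, -0.016], 'tvec': [-0.554, -0.138, 0.142]}
```

View pics/c3.png

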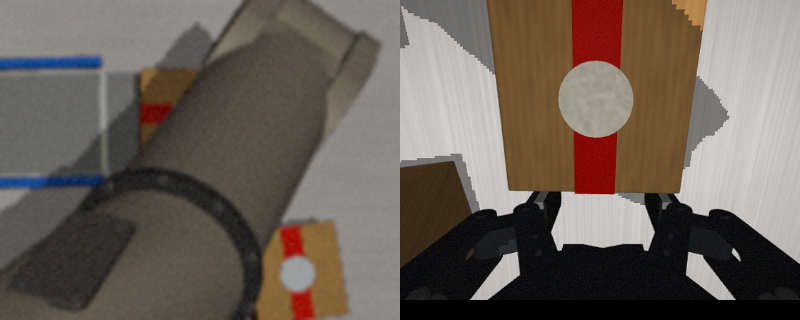

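The top view is mostly hidden by the arm. The wrist view shows the carton squarely against both fingers, with its label at about (596,100) in the composite, so I'll measure with the wrist camera.

```bash
cat > wl.py <<'E'
from h import *
from bench import env
import sys
def meas(w,zt=.075):
    im=w["color"];h,s,v=cv2.split(cv2.cvtColor(im,cv2.COLOR_BGR2HSV))
    red=((h<8)|(h>172))&(s>150);ms=[x for x in comps(red,300) if abs(x[2][0]-280)<120]
    p=np.argwhere(np.any([m for m,_,_ in ms],0))[:,::-1];q=tolane(toplane(w,p,zt))
    # band centreline per image row
    rows=[];
    for r in np.unique(p[:,1]):
        u=p[p[:,1]==r,0]
        if len(u)==u.max()-u.min()+1 and len(u)>15: rows.append((u.mean(),r))
    c=tolane(toplane(w,rows,zt));k=np.polyfit(c[:,0],c[:,1],1)
    print("band rear x",q[:,0].min().round(1),"front",q[:,0].max().round(1),"line y@label..",np.round(k,4),"yaw",np.degrees(np.arctan(k[0])).round(2))
    for m,st,cc in comps((s<70)&(v>90)&(v<230),800):
        if abs(st[2]/st[3]-1)<.15 and abs(cc[0]-280)<100 and st[2]<160:
            l=tolane(toplane(w,[cc],zt))[0];print("label",cc.round(0),l.round(1),"band y there",np.polyval(k,l[0]).round(1))
    # rails
    blue=(h>105)&(h<130)&(s>120)
    for m,st,cc in comps(blue,200):
        p=np.argwhere(m)[:,::-1];q=tolane(toplane(w,p,.02));print("rail px",st,"y",np.percentile(q[:,1],[2,50,98]).round(1),"x",q[:,0].min().round(1),q[:,0].max().round(1))
if __name__=="__main__":
    s=env.sense();print("tool lane",tolane(s["tool_pos"])[0].round(1),np.round(s["tool_pos"],4),np.round(s["orientation"],2),np.round(s["wrist_force"],1))
    w=env.grab_frame("wrist");cv2.imwrite(f"pics/{sys.argv[1]}.png",w["color"]);meas(w)
E
python3 wl.py w3
```

```text
tool lane [-252.2   -2.2] [ 0.5544 -0.1597  0.0387] [179.4    0.66  90.43] [ 0.2 -0.8 -0.6]
band rear x -238.2 front -146.4 line y@label.. [-0.0275 -3.8388] yaw -1.58
label [274. 137.] [-187.2    1.3] band y there 1.3
```

Request:
{"api": "move_arm", "payload": {
  "series": [
    {"dr": [0, 0, 0], "slide": [0.03, 0, 0.003], "grip": -0.4},
    {"dr": [0, 0, 0], "slide": [0.04, 0, 0.003], "grip": -0.4},
    {"dr": [0, 0, 0], "slide": [0.04, 0, 0.003], "grip": -0.4},
    {"dr": [0, 0, 0], "slide": [0.04, 0, 0.003], "grip": -0.4},
    {"dr": [0, 0, 0], "slide": [0.04, 0, 0.003], "grip": -0.4},
    {"dr": [0, 0, 0], "slide": [0, 0, 0], "grip": -0.4}
  ]
}}

```text
time: 6.6
tool_pos: [0.5549, -0.1248, 0.0362]
orientation: [179.2, 0.9, 90.1]
wrist_force: [-0.2, -0.1, -0.3]
width: 0.0594
```

```bash
python3 wl.py w4
```

```text
tool lane [-217.4   -3.1] [ 0.5549 -0.1248  0.0362] [179.2    0.93  90.08] [-0.2 -0.1 -0.3]
band rear x -204.9 front -112.3 line y@label.. [-0.0107 -0.5772] yaw -0.61
label [271. 143.] [-153.9    1.1] band y there 1.1
```

View pics/w4.png

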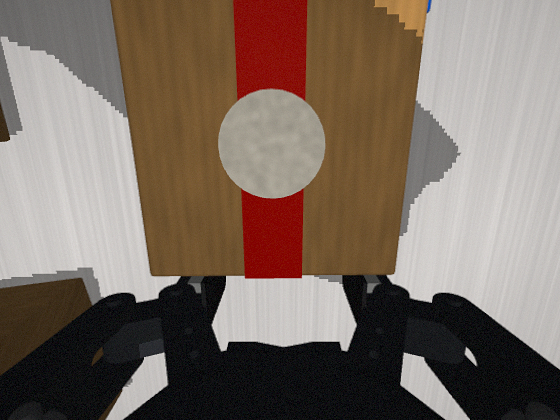

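The carton is squared, with yaw -0.6°, lane y +1.1 and its front at the mouth; both fingers are on the rear face at about (205,285) and (365,285). I'll push on into the lane, trimming the small tool tilt.

Request:
{"api": "move_arm", "payload": {
  "series": [
    {"dr": [0.04, 0.04, -0.03], "slide": [0.04, 0, 0], "grip": -0.4},
    {"dr": [0.04, 0.04, -0.03], "slide": [0.05, 0, 0], "grip": -0.4},
    {"dr": [0.04, 0.04, -0.03], "slide": [0.05, 0, 0], "grip": -0.4},
    {"dr": [0.02, 0.02, -0.03], "slide": [0.05, 0, 0], "grip": -0.4},
    {"dr": [0.02, 0.02, 0], "slide": [0.05, 0, 0], "grip": -0.4},
    {"dr": [0, 0, 0], "slide": [0.05, 0, 0], "grip": -0.4},
    {"dr": [0, 0, 0], "slide": [0.05, 0, 0], "grip": -0.4},
    {"dr": [0, 0, 0], "slide": [0.04, 0, 0], "grip": -0.4},
    {"dr": [0, 0, 0], "slide": [0, 0, 0], "grip": -0.4}
  ]
}}

```text
time: 7.55
tool_pos: [0.5536, -0.0423, 0.0356]
orientation: [-179.8, -0.1, 90.8]
wrist_force: [-0.5, 1.4, -0.2]
width: 0.0597
```

```bash
python3 wl.py w5
```

```text
tool lane [-134.9   -2.7] [ 0.5536 -0.0423  0.0356] [-1.7975e+02 -6.0000e-02  9.0840e+01] [-0.5  1.4 -0.2]
band rear x -123.3 front -30.2 line y@label.. [0.0028 1.6198] yaw 0.16
label [272. 144.] [-72.5   1.4] band y there 1.4
rail px [ 407    0   29  189 1196] y [-71.7 -70.2 -68.6] x -98.7 -11.0
```

Request:
{"api": "move_arm", "payload": {
  "series": [
    {"dr": [0, 0, 0], "slide": [0.05, 0, 0], "grip": -0.4},
    {"dr": [0, 0, 0], "slide": [0.05, 0, 0], "grip": -0.4},
    {"dr": [0, 0, 0], "slide": [0.05, 0, 0], "grip": -0.4},
    {"dr": [0, 0, 0], "slide": [0.05, 0, 0], "grip": -0.4},
    {"dr": [0, 0, 0], "slide": [0.05, 0, 0], "grip": -0.4},
    {"dr": [0, 0, 0], "slide": [0.05, 0, 0], "grip": -0.4},
    {"dr": [0, 0, 0], "slide": [0.05, 0, 0], "grip": -0.4},
    {"dr": [0, 0, 0], "slide": [0.05, 0, 0], "grip": -0.4},
    {"dr": [0, 0, 0], "slide": [0.05, 0, 0], "grip": -0.4},
    {"dr": [0, 0, 0], "slide": [0.05, 0, 0], "grip": -0.4},
    {"dr": [0, 0, 0], "slide": [0.05, 0, 0], "grip": -0.4},
    {"dr": [0, 0, 0], "slide": [0, 0, 0], "grip": -0.4}
  ]
}}

```text
time: 8.8
tool_pos: [0.5517, 0.0767, 0.0357]
orientation: [-179.7, -0.0, 90.8]
wrist_force: [0.6, -0.4, 0.1]
width: 0.0596
```

```bash
python3 wl.py w6
```

```text
tool lane [-15.8  -2. ] [0.5517 0.0767 0.0357] [-1.7975e+02 -4.0000e-02  9.0790e+01] [ 0.6 -0.4  0.1]
band rear x -4.2 front 88.9 line y@label.. [1.3000e-03 1.7427e+00] yaw 0.08
label [272. 144.] [46.7  1.8] band y there 1.8
rail px [ 387    0   50  287 1916] y [-71.7 -70.  -66.9] x -39.1 108.0
```

Request:
{"api": "move_arm", "payload": {
  "series": [
    {"dr": [0, 0, 0], "slide": [0.05, 0, 0], "grip": -0.4},
    {"dr": [0, 0, 0], "slide": [0.05, 0, 0], "grip": -0.4},
    {"dr": [0, 0, 0], "slide": [0.05, 0, 0], "grip": -0.4},
    {"dr": [0, 0, 0], "slide": [0.03, 0, 0], "grip": -0.4},
    {"dr": [0, 0, 0], "slide": [0.02, 0, 0], "grip": -0.4},
    {"dr": [0, 0, 0], "slide": [0.01, 0, 0], "grip": -0.4},
    {"dr": [0, 0, 0], "slide": [0.01, 0, 0], "grip": -0.4},
    {"dr": [0, 0, 0], "slide": [0, 0, 0], "grip": -0.4}
  ]
}}

```text
time: 9.65
tool_pos: [0.551, 0.1223, 0.0358]
orientation: [-179.7, 0.0, 90.7]
wrist_force: [0.2, 0.3, 0.1]
width: 0.0597
```

```bash
python3 wl.py w7
```

```text
tool lane [29.8 -1.8] [0.551  0.1223 0.0358] [-1.7974e+02  2.0000e-02  9.0660e+01] [0.2 0.3 0.1]
band rear x 41.1 front 134.6 line y@label.. [8.0000e-04 1.6443e+00] yaw 0.05
label [273. 145.] [92.1  1.8] band y there 1.7
rail px [ 388    0   49  287 1849] y [-71.7 -70.1 -66.9] x 6.3 153.5
```

Request:
{"api": "move_arm", "payload": {
  "series": [
    {"dr": [0, 0, 0], "slide": [0.012, 0, 0], "grip": -0.4},
    {"dr": [0, 0, 0], "slide": [0.01, 0, 0], "grip": -0.4},
    {"dr": [0, 0, 0], "slide": [0.01, 0, 0], "grip": -0.4},
    {"dr": [0, 0, 0], "slide": [0.005, 0, 0], "grip": -0.4}
  ]
}}

```text
time: 10.1
tool_pos: [0.5509, 0.1293, 0.0357]
orientation: [-179.7, 0.0, 90.6]
wrist_force: [0.2, -3.3, 1.1]
width: 0.0601
```

Request:
{"api": "move_arm", "payload": {
  "series": [
    {"dr": [0, 0, 0], "slide": [0.008, 0, 0], "grip": -0.4}
  ]
}}

```text
time: 10.2
tool_pos: [0.5508, 0.1308, 0.0357]
orientation: [-179.7, 0.0, 90.6]
wrist_force: [-0.8, -3.1, 1.8]
width: 0.06
```

Request:
{"api": "move_arm", "payload": {
  "series": [
    {"dr": [0, 0, 0], "slide": [0.008, 0, 0], "grip": -0.4}
  ]
}}

```text
time: 10.3
tool_pos: [0.5508, 0.1318, 0.0357]
orientation: [-179.7, 0.1, 90.6]
wrist_force: [-0.5, -12.8, 2.2]
width: 0.0596
```

Request:
{"api": "move_arm", "payload": {
  "series": [
    {"dr": [0, 0, 0], "slide": [0.006, 0, 0], "grip": -0.4}
  ]
}}

```text
time: 10.4
tool_pos: [0.5509, 0.1318, 0.0358]
orientation: [-179.7, 0.2, 90.5]
wrist_force: [0.1, -12.7, 2.9]
width: 0.0596
```

```bash
python3 wl.py w8
```

```text
tool lane [39.3 -1.7] [0.5509 0.1318 0.0358] [-1.7973e+02  1.7000e-01  9.0520e+01] [  0.1 -12.7   2.9]
band rear x 50.7 front 144.1 line y@label.. [-0.0019  1.8491] yaw -0.11
label [273. 145.] [101.5   1.7] band y there 1.7
rail px [ 388   22   46  265 1629] y [-71.7 -70.1 -66.9] x 15.5 153.8
```

The carton is home: a contact force of 13 N, the rear face at lane x 50.7, yaw -0.1°, y +1.7. Next I'll back off, rise and shut the fingers.

Request:
{"api": "move_arm", "payload": {
  "series": [
    {"dr": [0, 0, 0], "slide": [-0.02, 0, 0], "grip": -0.4},
    {"dr": [0, 0, 0], "slide": [-0.05, 0, 0], "grip": -0.4},
    {"dr": [0, 0, 0], "slide": [-0.05, 0, 0], "grip": -0.4},
    {"dr": [0, 0, 0], "slide": [-0.05, 0, 0], "grip": -0.4},
    {"dr": [0, 0, 0], "slide": [0, 0, 0], "grip": -0.4},
    {"dr": [0, 0, 0], "slide": [0, 0, -0.15], "grip": -0.4},
    {"dr": [0, 0, 0], "slide": [0, 0, -0.15], "grip": -0.4},
    {"dr": [0, 0, 0], "slide": [0, 0, -0.15], "grip": -0.4},
    {"dr": [0, 0, 0], "slide": [0, 0, -0.15], "grip": 1},
    {"dr": [0, 0, 0], "slide": [0, 0, -0.1], "grip": 1},
    {"dr": [0, 0, 0], "slide": [0, 0, 0], "grip": 1},
    {"dr": [0, 0, 0], "slide": [0, 0, 0], "grip": 1}
  ]
}}

```text
time: 11.65
tool_pos: [0.5511, 0.0951, 0.1804]
orientation: [-179.6, 0.1, 90.4]
wrist_force: [-0.1, 0.7, -0.3]
width: 0.0017
```

```bash
python3 wl.py w9; python3 - <<'E'
from h import *
im=cv2.imread("pics/w9.png")
print(im.shape)
E
```

```text
tool lane [ 2.6 -1.6] [0.5511 0.0951 0.1804] [-1.796e+02  6.000e-02  9.041e+01] [-0.1  0.7 -0.3]
band rear x 51.1 front 150.8 line y@label.. [-0.003   2.0066] yaw -0.17
rail px [ 205   31   29  249 2954] y [56.6 64.6 70.3] x -96.6 153.7
rail px [ 336   30   27  251 3411] y [-71.7 -65.1 -58.5] x -97.9 153.7
(420, 560, 3)
```

View pics/w9.png

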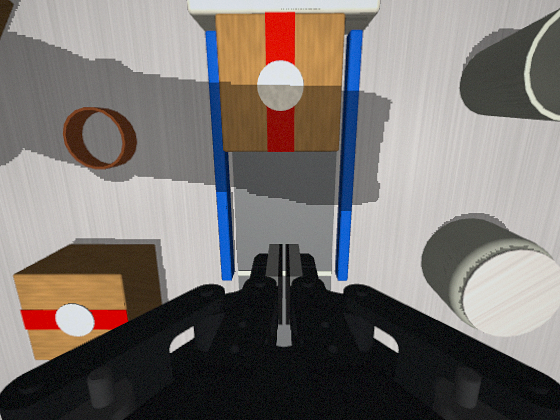

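The carton stands against the stop, square between the clear rails; its label is at (280,85). Now I'll head toward the button and measure it on the way.

Request:
{"api": "move_arm", "payload": {
  "series": [
    {"dr": [0, 0, 0], "slide": [0.15, -0.002, 0], "grip": 1},
    {"dr": [0, 0, 0], "slide": [0.15, -0.003, 0], "grip": 1},
    {"dr": [0, 0, 0], "slide": [0.15, -0.003, 0], "grip": 1},
    {"dr": [0, 0, 0], "slide": [0, 0, 0], "grip": 1},
    {"dr": [0, 0, 0], "slide": [0, 0, 0], "grip": 1}
  ]
}}

```text
time: 12.2
tool_pos: [0.5471, 0.1865, 0.1755]
orientation: [-179.3, 0.3, 90.2]
wrist_force: [0.3, -0.7, 0.1]
width: -0.0001
```

```bash
cat > gb.py <<'E'
from h import *
from bench import env
s=env.sense();p=np.array(s["tool_pos"]);print(p.round(4),np.round(s["orientation"],2))
w=env.grab_frame("wrist");h,sa,v=cv2.split(cv2.cvtColor(w["color"],cv2.COLOR_BGR2HSV))
for m,st,c in comps((h>45)&(h<85)&(sa>100),150):
    r=cv2.minEnclosingCircle(np.argwhere(m)[:,::-1].astype(np.float32));g=toplane(w,[r[0]],.082)[0]
    print("green",st,r,g.round(4),"lane",tolane(g).round(1),"delta",(g-p)[:2].round(4))
E
python3 gb.py
```

```text
[0.5471 0.1865 0.1755] [-179.3     0.27   90.25]
green [ 267   60   42   47 1563] ((287.5, 83.0), 23.26487922668457) [0.5484 0.2849 0.082 ] lane [[192.4  -0.9]] delta [0.0013 0.0984]
```

Request:
{"api": "move_arm", "payload": {
  "series": [
    {"dr": [0, 0, 0], "slide": [0.17, 0.003, 0], "grip": 1},
    {"dr": [0, 0, 0], "slide": [0.17, 0.002, 0], "grip": 1},
    {"dr": [0, 0, 0], "slide": [0.15, 0.002, 0], "grip": 1},
    {"dr": [0, 0, 0], "slide": [0, 0, 0], "grip": 1},
    {"dr": [0, 0, 0], "slide": [0, 0, 0], "grip": 1}
  ]
}}

```text
time: 12.75
tool_pos: [0.5487, 0.282, 0.173]
orientation: [-179.2, 0.4, 89.8]
wrist_force: [0.0, -0.5, -0.4]
width: 0.0001
```

Request:
{"api": "move_arm", "payload": {
  "series": [
    {"dr": [-0.05, 0, 0], "slide": [0.007, 0, 0.09], "grip": 1},
    {"dr": [-0.05, 0, 0], "slide": [0.007, 0, 0.09], "grip": 1},
    {"dr": [0, 0, 0], "slide": [0, 0, 0.09], "grip": 1},
    {"dr": [0, 0, 0], "slide": [0, 0, 0.07], "grip": 1},
    {"dr": [0, 0, 0], "slide": [0, 0, 0], "grip": 1}
  ]
}}

```text
time: 13.25
tool_pos: [0.5496, 0.2776, 0.1028]
orientation: [-179.8, 0.4, 89.4]
wrist_force: [-0.8, -0.4, 0.0]
width: 0.0001
```

```bash
python3 gb.py; python3 - <<'E'
from h import *
from bench import env
w=env.grab_frame("wrist")["color"];t=env.grab_frame("scene")["color"]
cv2.imwrite("pics/b1.png",np.hstack([cv2.resize(w,(400,300)),cv2.resize(t[200:350,250:450],(400,300))]))
E
```

```text
[0.5496 0.2776 0.1028] [-179.79    0.42   89.39]
green [ 255  203   55   54 1958] ((280.19671630859375, 230.8688507080078), 28.863941192626953) [0.5475 0.2868 0.082 ] lane [[194.3   0. ]] delta [-0.0021  0.0092]
```

View pics/b1.png

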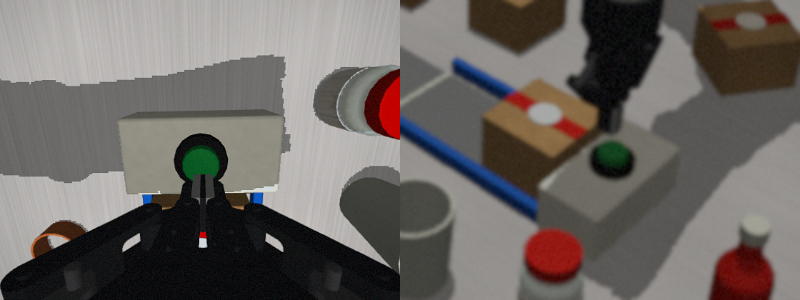

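The fingertips stand above the near edge of the button, which is at (202,162) in the left picture. I'll shift 7 mm forward, then press.

Request:
{"api": "move_arm", "payload": {
  "series": [
    {"dr": [0, 0, 0], "slide": [0.02, -0.005, 0], "grip": 1},
    {"dr": [0, 0, 0], "slide": [0.022, -0.004, 0], "grip": 1},
    {"dr": [0, 0, 0], "slide": [0, 0, 0.03], "grip": 1},
    {"dr": [0, 0, 0], "slide": [0.003, 0, 0.03], "grip": 1},
    {"dr": [0, 0, 0], "slide": [0, 0, 0], "grip": 1}
  ]
}}

```text
time: 13.9
tool_pos: [0.5498, 0.2897, 0.0944]
orientation: [179.9, 0.2, 89.5]
wrist_force: [-0.1, 0.1, -0.1]
width: 0.0
```

Request:
{"api": "move_arm", "payload": {
  "series": [
    {"dr": [0, 0, 0], "slide": [-0.018, -0.006, 0], "grip": 1},
    {"dr": [0, 0, 0], "slide": [0, 0, 0.02], "grip": 1},
    {"dr": [0, 0, 0], "slide": [0, 0, 0.02], "grip": 1},
    {"dr": [0, 0, 0], "slide": [0, 0, 0.01], "grip": 1},
    {"dr": [0, 0, 0], "slide": [0, 0, 0], "grip": 1}
  ]
}}

```text
time: 14.4
tool_pos: [0.5484, 0.2851, 0.0832]
orientation: [179.9, 0.2, 89.4]
wrist_force: [0.2, 0.2, -0.4]
width: -0.0001
```

Request:
{"api": "move_arm", "payload": {
  "series": [
    {"dr": [0, 0, 0], "slide": [0, 0, 0.012], "grip": 1},
    {"dr": [0, 0, 0], "slide": [0, 0, 0.012], "grip": 1},
    {"dr": [0, 0, 0], "slide": [0, 0, 0.01], "grip": 1}
  ]
}}

```text
time: 14.7
tool_pos: [0.5486, 0.2852, 0.0764]
orientation: [179.9, 0.2, 89.4]
wrist_force: [-1.7, -0.5, 5.6]
width: -0.0001
```

Request:
{"api": "move_arm", "payload": {
  "series": [
    {"dr": [0, 0, 0], "slide": [0, 0, 0.008], "grip": 1}
  ]
}}

```text
time: 14.8
tool_pos: [0.5488, 0.2852, 0.0755]
orientation: [179.9, 0.1, 89.4]
wrist_force: [-10.9, -4.5, 39.3]
width: 0.0003
```

The button bottomed out, with the force jumping past the spring's 5 N. I'll release and rise clear.

Request:
{"api": "move_arm", "payload": {
  "series": [
    {"dr": [0, 0, 0], "slide": [0, 0, -0.02], "grip": 1},
    {"dr": [0, 0, 0], "slide": [0, 0, -0.06], "grip": 1},
    {"dr": [0, 0, 0], "slide": [0, 0, -0.15], "grip": 1},
    {"dr": [0, 0, 0], "slide": [0, 0, -0.15], "grip": 1},
    {"dr": [0, 0, 0], "slide": [0, 0, -0.15], "grip": 1},
    {"dr": [0, 0, 0], "slide": [0, 0, -0.1], "grip": 1},
    {"dr": [0, 0, 0], "slide": [0, 0, 0], "grip": 1},
    {"dr": [0, 0, 0], "slide": [0, 0, 0], "grip": 1}
  ]
}}

```text
time: 15.6
tool_pos: [0.5488, 0.285, 0.2087]
orientation: [179.9, 0.1, 89.4]
wrist_force: [0.2, -0.5, -0.1]
width: 0.0001
```

```bash
python3 gb.py; python3 - <<'E'
from h import *
from bench import env
t=env.grab_frame("scene")["color"];p=env.grab_frame("top")["color"]
cv2.imwrite("pics/e1.png",np.hstack([cv2.resize(t[180:350,220:450],(400,300)),cv2.resize(p[60:330,140:440],(400,300))]))
E
```

```text
[0.5488 0.285  0.2087] [1.799e+02 1.200e-01 8.938e+01]
green [266 183  36  34 911] ((283.5714416503906, 200.14285278320312), 17.914306640625) [0.5489 0.2863 0.082 ] lane [[193.8  -1.4]] delta [0.0001 0.0013]
```

View pics/e1.png

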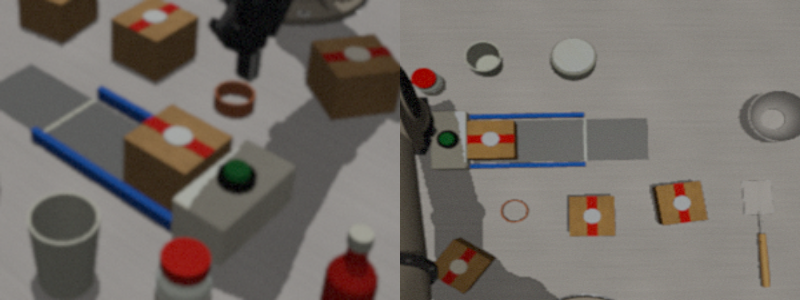

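The carton stands against the stop at (490,138) in the right picture, clear of both rails. The button is up, the other things haven't moved, and the tool is clear above. Handing in.

```bash
python3 -c "
from bench import env
print(env.sense()['time'],env.sign_off())"
```

```text
the job is handed in; nothing more can be done
15.75 None
```

The carton is home against the rubber stop, and the green button was pressed to the bottom and let go. I handed the job in at 15.75 s; no verdict is reported.

- **Push:** I took the carton farthest from the base. I squared it by pushing its rear face with two part-closed fingers about 36 mm above the table, then slid it down the lane.
- **Carton at the stop:** Resistance rose to about 13 N. The wrist view put its rear face at lane x about 50.7 mm, its yaw at about -0.1° and its offset at +1.7 mm. That leaves about 10 mm of room to the nearer rail.
- **Button:** The force passed the spring's 5 N and reached 39 N at the bottom, through the fingertips. That is harder than needed, but under the 120 N wrist limit. I did not read the button's travel directly. The tool went down to 75.5 mm, against 76 mm expected for fully down.
- **Last pictures:** The carton was still home, the other things looked unmoved, and the tool was clear at z = 0.209 m with near-zero force.
- **Disagreements:** Only small ones. Button position estimates differed by about 2–4 mm between views, and the tool drifted by up to about 5° and a few mm between calls, which I corrected as I went.

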